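Load the spin caster and start it

ROBOT

A 6-joint arm with a two-finger parallel gripper is mounted at the origin on the work surface. World frame = base frame: x ahead of the robot, y to its left, z up, the work surface at z = 0. Lengths are in m, angles in rad, forces in N, time in s.
With the tool pointing down it reaches from about 0.4 to 0.825 m from the base axis. Payload 7 kg.
Tool frame: the origin (TCP) lies at the very end of the fingers, on their centre line; the grasp point (between the pads) lies 19 mm behind it; z points along the fingers, y is the line along which they close (so a half turn about z gives the same grasp; the last joint's range is limited). The gripper opens to 88 mm and grips with 3 to 60 N. Pads are 19 mm wide; open, the fingers measure 130 mm over their backs; the gripper's body (78 mm by 193 mm) begins 47 mm behind the grasp point.
Start: joints at [1.544, 0.359, 0.012, 0, -1.224, -0.288], TCP at [0.209, 0.642, 0.227] pointing down, gripper open.
Joint ranges: [-3.07, 3.07], [-1.43, 2.12], [-1.02, 1.25], [-3.03, 1.67], [-3.05, -0], [-3.03, 3.03]. Speed limits (rad/s): [2.39, 2.39, 3.01, 3.14, 3.14, 3.14].

INTERFACE

Orientations are given as [roll, pitch, yaw] about the fixed x, y, z axes, in that order (R = Rz(yaw) Ry(pitch) Rx(roll)).
In Python, from station import arm gives the robot as it stands.
- The arm moves only by the tool step_arm, never from a script. Its argument "rows" is a list of rows, each a list of 5 numbers: the shift along the world's x, y, z in m, then the turn about the world's z in rad, then the finger opening in m, from 0 to 0.0876. In form: [[x, y, z, spin, gripper], ...]. A call has 1 to 20 rows; each row is the pose to reach, as a shift and turn from the pose commanded when the call began; what a row does not reach only later rows make up. A row lasts 1/10 s, in which the tool goes at most 50 mm and 8.59 degrees, less where a joint would pass 70% of its speed; a pose out of reach is approached as far as the arm can. A call with a gripper value outside its range is refused whole. The fingers move at their own pace and stop on an object; "newtons" is the grip in N (left out, the last holds). Time passes only in rows, so rows that repeat a pose let the fingers close. It gives the time, the measured TCP pose, the force, the opening and the grip force at its end, in the units of the state.
- arm.get_state(): the state, without advancing time (a new reading comes with each control period).
- arm.grab_frame(name): name is "side" or "top"; returns a dict with "color" (384x512x3 uint8, blue, green, red), "vfov" (degrees; the focal length in pixels is half the picture's height over the tangent of half this angle, whatever the lens; pixels are square), "cx", "cy" (the principal point, pixels), "rvec" (rotation vector, rad) and "tvec" (3), from world to camera coordinates, as OpenCV has them. Camera axes: x right, y down, z forward; pixel columns grow to the right and rows downward; lengths in m; the calibration is good to about 2 mm. A picture is of the moment at which its call begins. There is no depth.
- arm.job_done(): hands the job in; it is judged then, once.
The state is a dict: "t": time; "q": joint angles; "qd": joint speeds; "joint_efforts": joint torques, N m; "eef_pos": TCP position; "ee_rot": TCP orientation; "force": force on the tool from outside, world axes, zero at the start; "moment": the same for the moment, N m; "width": finger opening in m; "gripper_force": force on a finger pad.
Only numpy, scipy, OpenCV 4.12 (cv2) and the standard library are available. Lean on these libraries where they do the work, as an engineer would, in place of code of your own. Each camera call takes 0.05 s, during which the arm holds its last target. There are 200 camera calls.

TASK

Gently push the closed round mould along the ball bed, keeping it flat on the balls (never lift it), until it sits home on the shuttle tray against both centring posts. Then, with the mould home, press the flat round start button on the caster right down, leave the mushroom stop button alone, and finish with the mould still home and nothing else disturbed.

Things in the scene. Friction and masses are not known exactly. Their poses are not given: they have to be found in the camera images.
- mould: closed casting mould: thick grey-green silicone disc 160 mm in diameter, 32 mm thick (two halves, seam half way up), with a sprue hole 18 mm wide and 16 mm deep in the middle of its top. 0.6 to 0.95 kg. It lies flat on the steel balls of the bed and slides with little resistance (about 1 N); pushed slowly it coasts only a few mm. Origin: centre of its underside
- caster: bench spin caster, fixed: a loading bed of steel plate in a yellow frame, set with free-rolling steel balls, and at its left end the casing. Its axes: x across the bed away from the robot, y along the bed towards the casing, z up; origin at bench level. Bed: x -140 to 220, y -300 to 240 mm; plate 40 mm above the bench, ball tops 45 mm; x above 140 mm is a plain ledge
- deck (a point): point on the deck of the blue casing, at the middle of its edge next to the bed, 190 mm above the bench (caster frame x 60, y 240, z 190 mm). The casing spans x -170 to 290 mm and y 240 to 700 mm. The control plate lies along this edge (y 250 to 342 mm); behind it the chamber lid with its handle rises to 256 mm above the bench
- home (a point): point on the shuttle tray (the smooth bright square at the casing end of the bed) where the centre of the mould's underside lies when the mould touches both posts; caster frame x 0, y 100 mm, z 45 mm.
- post_near (a point): top centre of the centring post nearer the robot: upright fixed steel post 20 mm in diameter, rising 45 mm above the bed plate; caster frame x -52, y 174, z 85 mm. The mould comes to rest against both posts.
- post_far (a point): top centre of the other post, the same, at x +52, y 174, z 85 mm.
- start_top (a point): top centre of the start button: flat black round button 30 mm in diameter in a round housing 46 mm wide, on the control plate, second control from the robot (between the small selector and the mushroom). It is pressed straight down.
- start (a joint): travel of the start button: 0 = up, 0.006 m = right down; a spring, about 1.5 N at first and 5 N right down. It comes back up when released.
- estop_top (a point): top centre of the stop button: a mushroom head 40 mm in diameter on a square plate, 95 mm from the start button on the side away from the robot. Leave alone.
- estop (a joint): travel of the mushroom stop button: 0 = up, 0.006 m = pressed; a spring.
- ingot_a: cast bar of tin alloy, 110 x 34 x 23 mm, lying along the flat ledge of the bed (far side), near its right end. Origin: centre of its underside. Bystander
- ingot_b: the same kind of bar, lying in line with the other on the ledge, nearer the casing. Origin: centre of its underside. Bystander
- nut_box: small open grey box of brass nuts, 45 x 85 x 28 mm, on the ledge of the bed beyond the tray. Origin: centre of its underside. Bystander
- open_half: a smaller open mould half, 120 mm across and 16 mm thick with metal castings on its face, on the bench right of the bed. Origin: centre of its underside. Bystander
- talc: white talc bottle, 60 mm across, 150 mm tall, standing on the bench right of the bed. Origin: centre of its underside. Bystander
- brush: hand brush lying on the bench right of the bed. Bystander
- wrench: wrench lying on the bench right of the bed. Bystander
Not all that is in view belongs to the job. Leave any red or yellow look-alike of the mould alone.

How it is judged:
On the way, in this order (a step that is already met when the one before it is completed fails the run):
1. the mould lies home against both posts, at rest (horizontal distance between mould and home below 0.005 m and linear speed of mould below 0.02 m/s and z of mould in the frame of home below 0.004 m and angle between mould's own z axis and vertical below 0.05 rad), for 0.2 s.
2. the start button is pressed right down (value of joint start above 0.0045 m and horizontal distance between mould and home below 0.005 m), for 0.05 s.
At the end, for the whole second after the job is handed in: The mould lies flat and still on the tray, its centre within 5 mm of the home point (touching both posts), and the start button has been pressed at least 4.5 mm of its 6 mm after the mould was home (horizontal distance between mould and home below 0.005 m and linear speed of mould below 0.01 m/s and value of joint estop below 0.002 m and z of mould in the frame of home below 0.004 m and angle between mould's own z axis and vertical below 0.05 rad).
It fails at once if the mould is lifted or tipped: more than 12 mm above the balls or tilted more than 0.15 rad (z of mould in the frame of home above 0.012 m or angle between mould's own z axis and vertical above 0.15 rad).
It fails at once if the mould is handled roughly: it goes faster than 0.5 m/s or the fingers press on it with over 60 N (linear speed of mould above 0.5 m/s or contact force between the fingers and mould above 60 N).
It fails at once if the start button is pressed (over 3 mm) while the mould is not home (more than 6 mm off) (value of joint start above 0.003 m and horizontal distance between mould and home above 0.006 m).
It fails at once if the mushroom stop button is pressed (over 3 mm) (value of joint estop above 0.003 m).
It fails at once if a bystander is moved by more than 20 mm (distance of any of ingot_a, ingot_b, nut_box, open_half, talc, brush, wrench from where it was at the start of the episode above 0.02 m).
It also fails if it takes over 61 s, if anything falls off the work surface, if the arm or the gripper's body presses on something with over 40 N, if the wrist force passes 120 N, or if a joint passes its speed limit or range.

## Working session

There is one attempt and no reset: what is moved stays moved. The work goes in short steps, Python scripts to look and compute and a tool call to move; the robot and the scene stay as the last step left them, time stands still between calls to the robot, and variables do not carry over. Pictures are saved under pics/ and viewed, at most 10 in all, crops included, and the job is handed in when it is done.

Besides the shell and the picture viewer there is one more tool, called after "Request:" by a JSON object that holds its "op" and its "data". step_arm: Moves the arm, as the interface text tells. Its arguments: {"type":"object","properties":{"rows":{"type":"array"},"newtons":{"type":"number"}},"required":["rows"]}

```bash
mkdir -p pics; cat > h.py <<'E'
import cv2, numpy as np
from station import arm
def grab(n):
    f=arm.grab_frame(n); f['R']=cv2.Rodrigues(np.array(f['rvec'],float))[0]; f['t']=np.array(f['tvec'],float).ravel()
    f['f']=f['color'].shape[0]/2/np.tan(np.radians(f['vfov'])/2); return f
def onz(f,u,v,z):
    d=f['R'].T@np.array([(u-f['cx'])/f['f'],(v-f['cy'])/f['f'],1]); c=-f['R'].T@f['t']
    return c+d*(z-c[2])/d[2]
def proj(f,p):
    q=f['R']@np.array(p)+f['t']; return q[:2]/q[2]*f['f']+[f['cx'],f['cy']]
E
python3 - <<'E'
from h import *
for n in('side','top'):
    f=grab(n); cv2.imwrite(f'pics/{n}0.png',cv2.resize(f['color'],(800,600),interpolation=cv2.INTER_CUBIC)); print(n,f['vfov'],f['cx'],f['cy'],-f['R'].T@f['t'],f['R'].round(3).tolist())
print(arm.get_state())
E
```

```text
side 44.756145732850506 251.0373064555703 195.4100400835161 [ 0.1178828  -1.15594593  1.00173914] [[0.944, -0.33, -0.019], [-0.214, -0.566, -0.796], [0.252, 0.756, -0.604]]
top 54.75226097205364 253.30952003574785 189.065056003967 [ 0.17663198 -0.10270872  1.36004867] [[0.024, -1.0, 0.001], [-0.974, -0.023, -0.224], [0.224, 0.004, -0.974]]
{'t': 0.1, 'q': array([ 1.54409368e+00,  3.59310550e-01,  1.11738769e-02, -2.82514785e-04,
       -1.22411785e+00, -2.88056705e-01]), 'qd': array([-0.0005435 , -0.00174227,  0.00102729,  0.00061437, -0.00123823,
        0.00176531]), 'joint_efforts': array([-1.30810589e-03, -5.84164524e+01,  2.93751562e+01,  7.01568604e+00,
        1.01635815e-02, -5.67807808e-05]), 'eef_pos': array([0.20889932, 0.64141   , 0.22573431]), 'ee_rot': array([ 3.14011908e+00, -1.59637756e-04, -3.14855416e-01]), 'force': array([-0.15083493,  0.10196346,  0.48621152]), 'moment': array([-0.01063535, -0.00992055, -0.03772417]), 'gripper_force': 0.0, 'width': 0.0876826623805504}
```

View pics/side0.png

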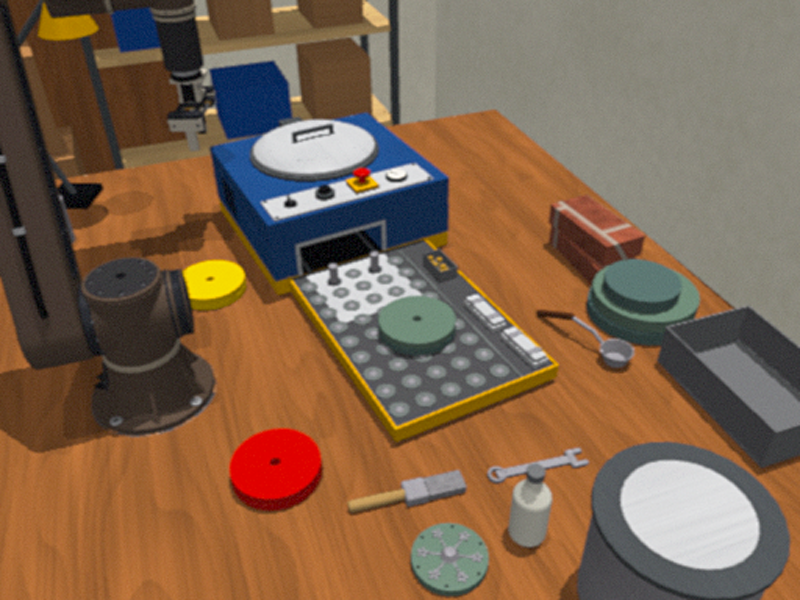

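View pics/top0.png

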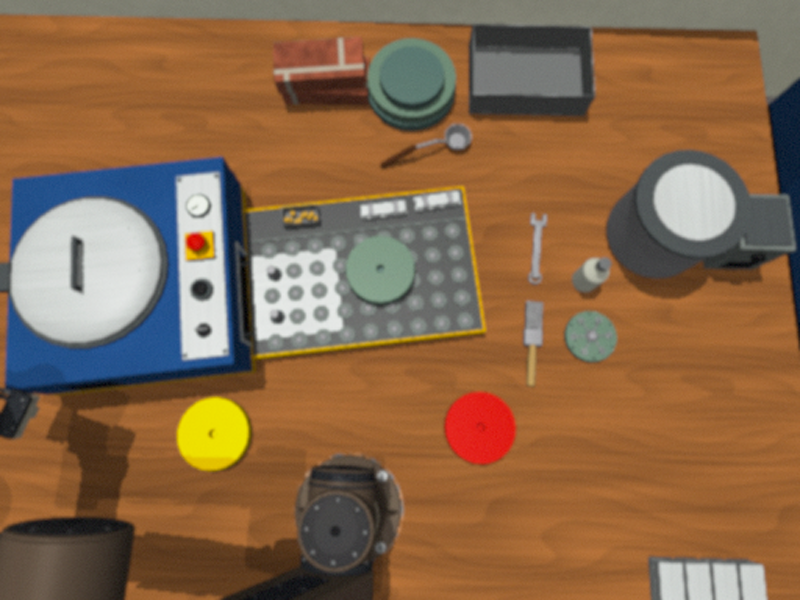

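The mould is the grey-green disc on the ball bed, at (380,268) in the top view and (417,325) in the side view. The look-alikes are red (480,428), yellow (213,433) and the green stack (412,83), all off the bed. The posts are near (273,273) and (277,316), start is the black button at (202,289), and the mushroom is at (197,242). I'll measure these and confirm them in one crop.

```bash
python3 - <<'E'
from h import *
f=grab('top'); im=f['color']; hsv=cv2.cvtColor(im,cv2.COLOR_BGR2HSV)
S=1.5625
print('mould hsv',hsv[int(285/S),int(365/S)])
m=cv2.inRange(hsv,(55,40,60),(95,255,200)); w=np.zeros_like(m); w[100:220,200:290]=1
c=max(cv2.findContours(m*w,0,2)[0],key=cv2.contourArea); e=cv2.fitEllipse(cv2.convexHull(c)); print(e)
for z in(.077,.061):print('mould',z,onz(f,*e[0],z))
# blue deck hull
b=cv2.inRange(hsv,(105,120,40),(125,255,255)); b[:90]=0;b[260:]=0;b[:,170:]=0
x0,y0,x1,y1=100,95,330,240
for n,(x0,y0,x1,y1) in dict(top=(100,90,300,240)).items():
    cr=cv2.resize(im[y0:y1,x0:x1],None,fx=4,fy=4,interpolation=cv2.INTER_CUBIC)
    for k in range(0,y1-y0,10): cv2.putText(cr,str(y0+k),(0,k*4+4),0,.35,(0,255,255),1)
    for k in range(0,x1-x0,10): cv2.putText(cr,str(x0+k),(k*4-8,10),0,.35,(0,255,255),1)
    cv2.imwrite('pics/c1.png',cr)
f=grab('side'); im=f['color']
x0,y0,x1,y1=130,85,330,225
cr=cv2.resize(im[y0:y1,x0:x1],None,fx=4,fy=4,interpolation=cv2.INTER_CUBIC)
for k in range(0,y1-y0,10): cv2.putText(cr,str(y0+k),(0,k*4+4),0,.35,(0,255,255),1)
for k in range(0,x1-x0,10): cv2.putText(cr,str(x0+k),(k*4-8,10),0,.35,(0,255,255),1)
cv2.imwrite('pics/c2.png',cr)
E
```

```text
mould hsv [ 67  43 160]
((243.1603240966797, 172.6737823486328), (42.960323333740234, 43.15928649902344), 26.053260803222656)
mould 0.077 [ 0.53148882 -0.05910455  0.077     ]
mould 0.061 [ 0.53591399 -0.0585608   0.061     ]
```

View pics/c1.png

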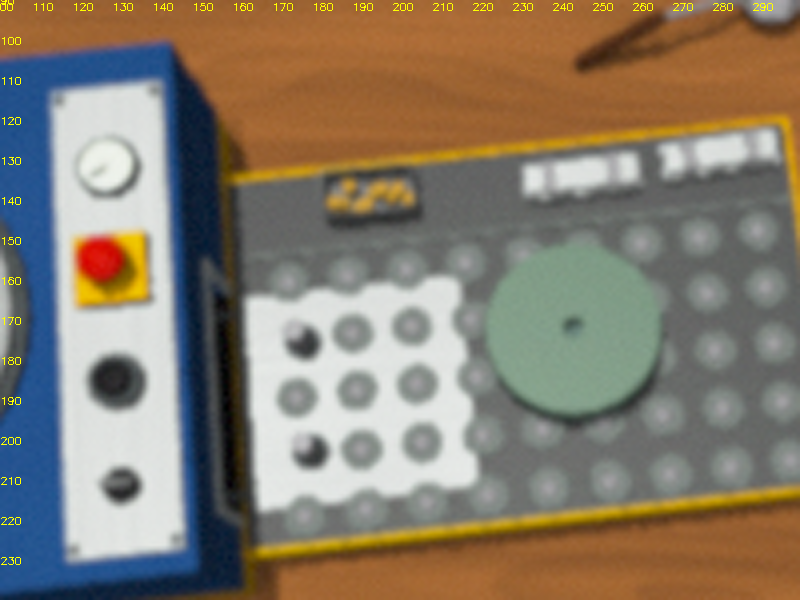

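View pics/c2.png

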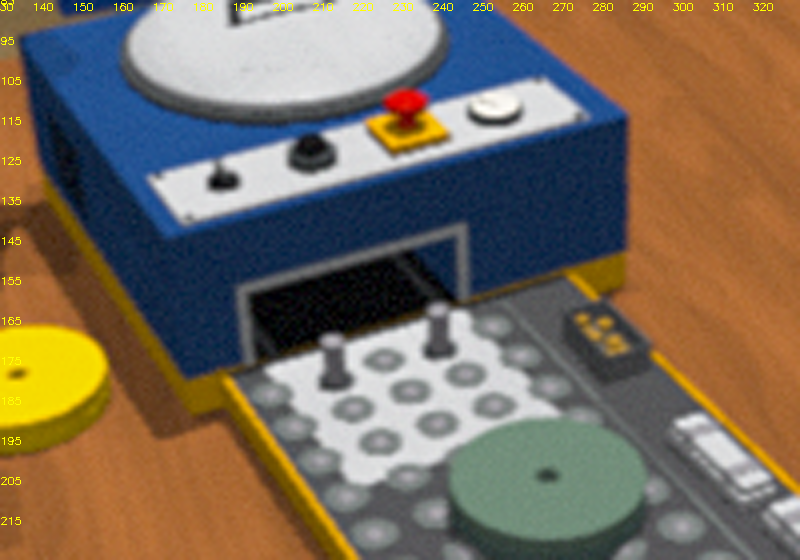

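Crops confirm it. In the top view the mould is at (243,173), post tops are about (174,172) and (176,200), start is about (129,184) and the mushroom about (125,155). Side view: post tops are at (240,163) and (213,170), start is at (208,121).

```bash
cat >> h.py <<'E'
def tri(a,pa,b,pb):
    P=[np.array([[k['f'],0,k['cx']],[0,k['f'],k['cy']],[0,0,1]])@np.c_[k['R'],k['t']] for k in(a,b)]
    X=cv2.triangulatePoints(P[0],P[1],np.array(pa,float),np.array(pb,float)).ravel(); return X[:3]/X[3]
E
python3 - <<'E'
from h import *
a=grab('top');b=grab('side')
for n,p,q in[('pn',(176.2,200),(213.5,170.5)),('pf',(174.2,172.5),(239.75,162.75)),('start',(129,184.5),(208.25,120.5)),('estop',(125,154.5),(231.5,109)),('sprue',(243,171.2),(266.5,203.7))]:
    print(n,tri(a,p,b,q).round(4), onz(a,*p,.085).round(4),onz(b,*q,.085).round(4),onz(a,*p,.21).round(4),onz(b,*q,.21).round(4))
C={}
for n,p in[('farR',(297.5,119.5)),('nearR',(310.4,213)),('farL',(158,136)),('nearL',(163.7,229.5))]:
    C[n]=onz(a,*p,.04); print(n,C[n].round(4))
print([np.linalg.norm(C[i]-C[j]).round(3) for i,j in[('farR','nearR'),('farL','nearL'),('farR','farL'),('nearR','nearL')]])
for i,j in[('farR','nearR'),('farL','nearL')]: d=C[i]-C[j];print(np.arctan2(d[1],d[0]))
for i,j in[('farL','farR'),('nearL','nearR')]: d=C[i]-C[j];print(np.arctan2(-d[0],d[1]))
E
```

```text
pn [0.4242 0.1721 0.0857] [0.4245 0.1723 0.085 ] [0.4244 0.1731 0.085 ] [0.4002 0.1453 0.21  ] [ 0.3826 -0.0081  0.21  ]
pf [0.525  0.1862 0.0857] [0.5241 0.1864 0.085 ] [0.526  0.1873 0.085 ] [0.49   0.1581 0.21  ] [0.4704 0.0041 0.21  ]
start [0.4478 0.2978 0.2144] [0.4763 0.3431 0.085 ] [0.5034 0.537  0.085 ] [0.4469 0.2994 0.21  ] [0.4508 0.3061 0.21  ]
estop [0.5402 0.3128 0.2353] [0.587  0.3685 0.085 ] [0.6244 0.6014 0.085 ] [0.5468 0.3223 0.21  ] [0.5553 0.3617 0.21  ]
sprue [ 0.5361 -0.0582  0.0766] [ 0.5347 -0.0586  0.085 ] [ 0.5316 -0.0683  0.085 ] [ 0.4996 -0.063   0.21  ] [ 0.4752 -0.2166  0.21  ]
farR [ 0.7571 -0.259   0.04  ]
nearR [ 0.397  -0.3043  0.04  ]
farL [0.6776 0.268  0.04  ]
nearL [0.3252 0.2189 0.04  ]
[np.float64(0.363), np.float64(0.356), np.float64(0.533), np.float64(0.528)]
0.12513352286665574
0.13817550855912014
0.14971216154535127
0.13650552610676372
```

Request:
{"op": "step_arm", "data": {"rows": [[0.01,-0.01,0.04,0,0.0876],[0.03,-0.04,0.07,-0.06,0.0876],[0.055,-0.075,0.09,-0.14,0.0876],[0.08,-0.11,0.11,-0.22,0.0876],[0.105,-0.145,0.12,-0.3,0.0876],[0.13,-0.18,0.12,-0.38,0.0876],[0.155,-0.215,0.12,-0.46,0.0876],[0.18,-0.25,0.12,-0.54,0.0876],[0.205,-0.285,0.12,-0.62,0.0876],[0.23,-0.32,0.12,-0.7,0.0876],[0.25,-0.355,0.12,-0.78,0.0876],[0.27,-0.395,0.12,-0.86,0.0876],[0.28,-0.435,0.12,-0.94,0.0876],[0.29,-0.475,0.12,-1.02,0.0876],[0.3,-0.515,0.12,-1.08,0.0876],[0.305,-0.555,0.12,-1.118,0.0876],[0.31,-0.6,0.12,-1.118,0.0876],[0.315,-0.64,0.12,-1.118,0.0876],[0.325,-0.68,0.12,-1.118,0.0876],[0.33,-0.72,0.12,-1.118,0.0876]]}}

```text
t: 2.3
eef_pos: [0.5391, -0.0799, 0.3467]
ee_rot: [-3.141, 0.0, -1.433]
force: [0.4, 0.5, 0.2]
width: 0.0878
gripper_force: 0.0
```

Request:
{"op": "step_arm", "data": {"rows": [[0.004,-0.042,0,0,0.0876],[0.008,-0.085,-0.01,0,0.0876],[0.008,-0.085,-0.05,0,0.0876],[0.008,-0.085,-0.09,0,0.0876],[0.008,-0.085,-0.13,0,0.0876],[0.008,-0.085,-0.17,0,0.0876],[0.008,-0.085,-0.21,0,0.0876],[0.008,-0.085,-0.25,0,0.0876],[0.008,-0.085,-0.275,0,0.0876],[0.008,-0.085,-0.285,0,0.0876],[0.008,-0.085,-0.292,0,0.0876],[0.008,-0.085,-0.292,0,0.0876]]}}

```text
t: 3.5
eef_pos: [0.5473, -0.1632, 0.0547]
ee_rot: [-3.142, -0.0, -1.433]
force: [-0.1, -0.3, 0.3]
width: 0.0873
gripper_force: 0.0
```

```bash
python3 - <<'E'
from h import *
f=grab('side');im=f['color']
cr=cv2.resize(im[140:290,200:400],None,fx=4,fy=4,interpolation=cv2.INTER_CUBIC)
cv2.imwrite('pics/s1.png',cr); s=arm.get_state(); print(s['eef_pos'],s['force'],s['ee_rot'])
E
```

```text
[ 0.54775878 -0.16323646  0.0554793 ] [-0.01713682 -0.68192761  0.49593505] [-3.14032703e+00 -3.48743340e-04 -1.43255050e+00]
```

View pics/s1.png

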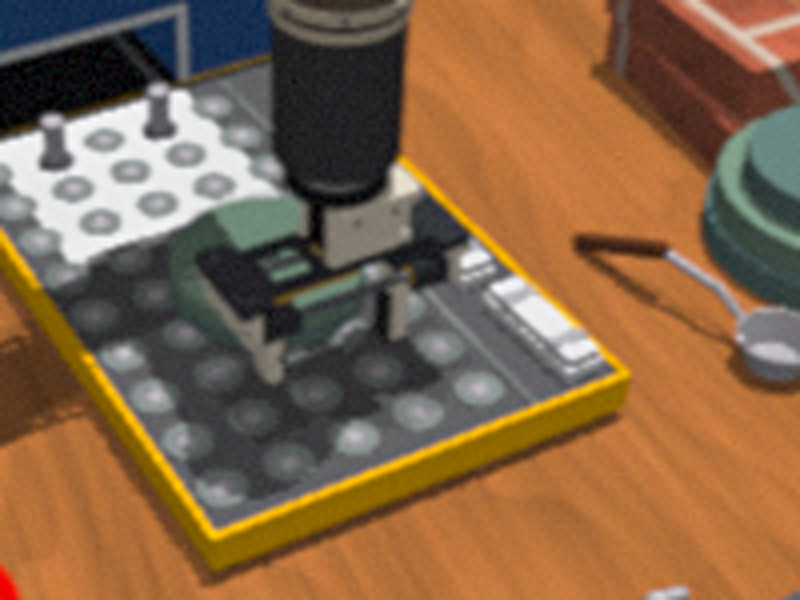

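Request:
{"op": "step_arm", "data": {"rows": [[-0.001,0.008,0,0,0.0876],[-0.002,0.016,0,0,0.0876],[-0.003,0.022,0,0,0.0876],[-0.004,0.026,0,0,0.0876],[-0.004,0.029,0,0,0.0876],[-0.005,0.033,0,0,0.0876],[-0.007,0.04,0,0,0.0876],[-0.009,0.048,0,0,0.0876],[-0.012,0.057,0,0,0.0876],[-0.015,0.066,0,0,0.0876],[-0.018,0.075,0,0,0.0876],[-0.021,0.084,0,0,0.0876],[-0.024,0.093,0,0,0.0876],[-0.027,0.102,0,0,0.0876],[-0.03,0.111,0,0,0.0876],[-0.033,0.12,0,0,0.0876],[-0.036,0.129,0,0,0.0876],[-0.039,0.138,0,0,0.0876],[-0.042,0.145,0,0,0.0876],[-0.044,0.15,0,0,0.0876]]}}

```text
t: 5.55
eef_pos: [0.5026, -0.0125, 0.0545]
ee_rot: [3.141, 0.0, -1.433]
force: [1.1, -3.8, 2.5]
width: 0.0876
gripper_force: 2.0
```

```bash
python3 - <<'E'
from h import *
f=grab('side');im=f['color']
cr=cv2.resize(im[140:290,170:370],None,fx=4,fy=4,interpolation=cv2.INTER_CUBIC)
cv2.imwrite('pics/s2.png',cr); s=arm.get_state(); print(s['eef_pos'],s['force'])
E
```

```text
[ 0.50231721 -0.01211876  0.05437799] [-0.21708259  0.67901346  0.0486841 ]
```

View pics/s2.png

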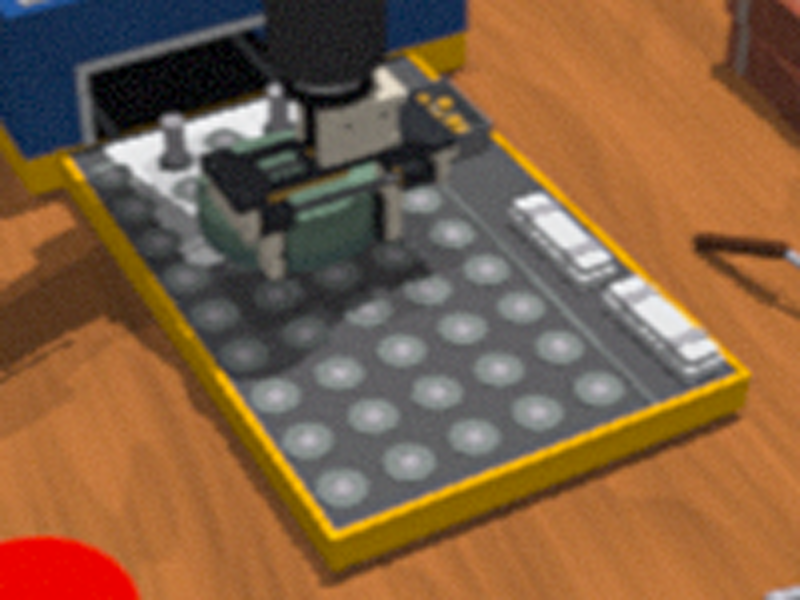

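The picture shows the mould (about (290,215)) cupped by both fingers (tips at (272,272) and (390,232)), not yet at the posts. I'll push slowly for the rest.

Request:
{"op": "step_arm", "data": {"rows": [[-0.001,0.004,0,0,0.0876],[-0.002,0.009,0,0,0.0876],[-0.003,0.014,0,0,0.0876],[-0.004,0.019,0,0,0.0876],[-0.005,0.023,0,0,0.0876],[-0.006,0.027,0,0,0.0876],[-0.006,0.03,0,0,0.0876],[-0.007,0.033,0,0,0.0876],[-0.007,0.035,0,0,0.0876],[-0.007,0.037,0,0,0.0876],[-0.007,0.037,0,0,0.0876]]}}

```text
t: 6.7
eef_pos: [0.496, 0.0241, 0.0545]
ee_rot: [3.142, 0.0, -1.433]
force: [-0.7, -0.7, -0.8]
width: 0.0876
gripper_force: 0.4
```

Creep 1 mm per row until the force rises.

Request:
{"op": "step_arm", "data": {"rows": [[0,0.001,0,0,0.0876],[0,0.002,0,0,0.0876],[-0.001,0.003,0,0,0.0876],[-0.001,0.004,0,0,0.0876],[-0.001,0.004,0,0,0.0876]]}}

```text
t: 7.2
eef_pos: [0.4951, 0.028, 0.0546]
ee_rot: [-3.141, 0.0, -1.433]
force: [0.2, -1.0, -0.3]
width: 0.0879
gripper_force: 0.8
```

Request:
{"op": "step_arm", "data": {"rows": [[0,0.001,0,0,0.0876],[0,0.002,0,0,0.0876],[0,0.003,0,0,0.0876],[0,0.003,0,0,0.0876]]}}

```text
t: 7.6
eef_pos: [0.4949, 0.0309, 0.0545]
ee_rot: [3.142, 0.0, -1.433]
force: [0.3, -2.0, -0.1]
width: 0.0878
gripper_force: 0.9
```

Request:
{"op": "step_arm", "data": {"rows": [[0,0.001,0,0,0.0876],[0,0.002,0,0,0.0876],[0,0.002,0,0,0.0876]]}}

```text
t: 7.9
eef_pos: [0.495, 0.0329, 0.0546]
ee_rot: [3.142, 0.0, -1.433]
force: [-0.1, -1.7, 0.4]
width: 0.0877
gripper_force: 0.9
```

Request:
{"op": "step_arm", "data": {"rows": [[0,0.001,0,0,0.0876],[0,0.002,0,0,0.0876],[0,0.002,0,0,0.0876]]}}

```text
t: 8.2
eef_pos: [0.495, 0.035, 0.0545]
ee_rot: [-3.142, 0.0, -1.433]
force: [-0.0, -2.1, 0.5]
width: 0.0877
gripper_force: 0.9
```

Request:
{"op": "step_arm", "data": {"rows": [[0,0.001,0,0,0.0876],[0,0.002,0,0,0.0876],[0,0.002,0,0,0.0876]]}}

```text
t: 8.5
eef_pos: [0.4951, 0.037, 0.0546]
ee_rot: [-3.141, 0.0, -1.433]
force: [-0.1, -2.2, -0.3]
width: 0.0878
gripper_force: 0.9
```

Request:
{"op": "step_arm", "data": {"rows": [[0,0.001,0,0,0.0876],[0,0.002,0,0,0.0876],[0,0.002,0,0,0.0876]]}}

```text
t: 8.8
eef_pos: [0.4945, 0.0377, 0.0545]
ee_rot: [3.14, -0.002, -1.433]
force: [1.1, -8.3, -0.6]
width: 0.0878
gripper_force: 4.0
```

```bash
python3 - <<'E'
from h import *
f=grab('top');im=f['color']
cr=cv2.resize(im[130:260,140:300],None,fx=5,fy=4.6*5/4.6,interpolation=cv2.INTER_CUBIC)[:600]
cv2.imwrite('pics/t3.png',cr); s=arm.get_state(); print(s['eef_pos'],s['force'])
E
```

```text
[0.49443056 0.03772418 0.0544536 ] [ 0.72143047 -8.17058378  1.26237569]
```

View pics/t3.png

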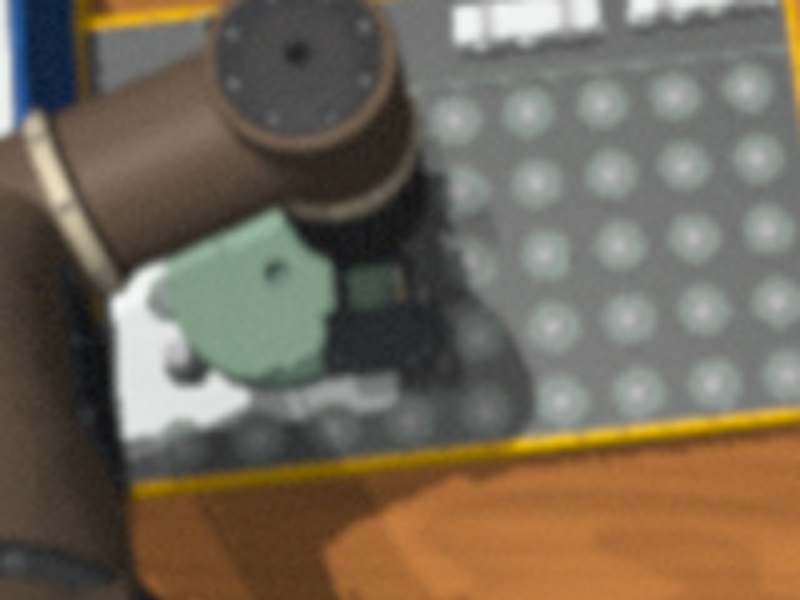

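The mould touches the posts: the near post is flush with its rim at crop (185,360), and the reaction is about 8 N straight back along the bed. I'll back off and check its position.

Request:
{"op": "step_arm", "data": {"rows": [[0,-0.002,0,0,0.0876],[0,-0.004,0,0,0.0876],[0.001,-0.008,0,0,0.0876],[0.003,-0.02,0,0,0.0876],[0.005,-0.035,0,0,0.0876],[0.005,-0.035,0.04,0,0.0876],[0.005,-0.035,0.08,0,0.0876],[0.005,-0.035,0.12,0,0.0876],[0.005,-0.035,0.16,0,0.0876],[0.005,-0.06,0.2,0,0.0876],[0.005,-0.1,0.22,0,0.0876],[0.005,-0.14,0.22,0,0.0876],[0.005,-0.18,0.22,0,0.0876]]}}

```text
t: 10.15
eef_pos: [0.5001, -0.143, 0.2758]
ee_rot: [-3.139, 0.0, -1.432]
force: [1.6, 0.0, -0.8]
width: 0.0871
gripper_force: 0.0
```

```bash
python3 - <<'E'
from h import *
print(arm.get_state()['eef_pos'])
f=grab('top'); im=f['color']; hsv=cv2.cvtColor(im,cv2.COLOR_BGR2HSV)
m=cv2.inRange(hsv,(55,40,60),(95,255,200)); w=np.zeros_like(m); w[130:230,150:290]=1
c=max(cv2.findContours(m*w,0,2)[0],key=cv2.contourArea); e=cv2.fitEllipse(cv2.convexHull(c)); print(e)
o=onz(f,*e[0],.077); print('mould',o, 'rel home',o-[.4848,.1058,0])
g=grab('side')
hh=cv2.cvtColor(g['color'],cv2.COLOR_BGR2HSV); m=cv2.inRange(hh,(55,40,60),(95,255,200)); w=np.zeros_like(m); w[140:240,190:330]=1
c=max(cv2.findContours(m*w,0,2)[0],key=cv2.contourArea); print(cv2.boundingRect(c))
cv2.imwrite('pics/f4.png',np.hstack([cv2.resize(im[130:230,140:240],None,fx=4,fy=4,interpolation=2),cv2.resize(g['color'][140:240,190:290],None,fx=4,fy=4,interpolation=2)]))
E
```

```text
[ 0.50009801 -0.14301094  0.27580831]
((212.59226989746094, 185.52137756347656), (9.067811012268066, 23.575305938720703), 179.56796264648438)
mould [0.48152176 0.04822687 0.077     ] rel home [-0.00327824 -0.05757313  0.077     ]
(213, 166, 45, 33)
```

View pics/f4.png

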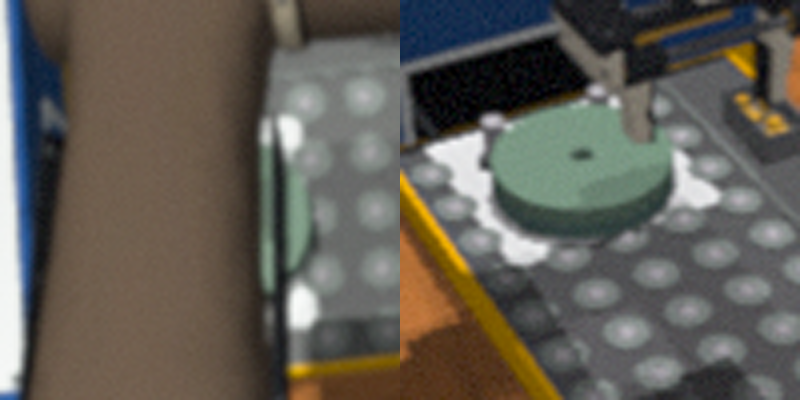

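```bash
python3 - <<'E'
from h import *
g=grab('side'); o=onz(g,235.75,178.75,.077); print(o-[.4848,.1058,0])
print(onz(g,266.5,203.7,.077), [proj(g,[.4848,.1058,.077])])
E
```

```text
[0.00054018 0.00258279 0.077     ]
[ 0.53518966 -0.05882587  0.077     ] [array([235.82946277, 179.18646154])]
```

Request:
{"op": "step_arm", "data": {"rows": [[-0.002,0.02,0.02,0,0.06],[-0.005,0.06,0.025,0,0.03],[-0.01,0.1,0.025,0,0.0],[-0.015,0.14,0.025,0,0.0],[-0.02,0.18,0.025,0,0.0],[-0.025,0.22,0.025,0,0.0],[-0.03,0.26,0.025,0,0.0],[-0.035,0.3,0.025,0,0.0],[-0.04,0.34,0.025,0,0.0],[-0.045,0.38,0.025,0,0.0],[-0.05,0.42,0.025,0,0.0],[-0.052,0.441,0.02,0,0.0],[-0.052,0.441,0,0,0.0],[-0.052,0.441,-0.02,0,0.0],[-0.052,0.441,-0.035,0,0.0],[-0.052,0.441,-0.04,0,0.0],[-0.052,0.441,-0.04,0,0.0]]}}

```text
t: 12.0
eef_pos: [0.4477, 0.2995, 0.234]
ee_rot: [3.141, -0.001, -1.433]
force: [0.3, -0.3, -0.1]
width: 0.0002
gripper_force: 0.0
```

```bash
python3 - <<'E'
from h import *
g=grab('side'); t=grab('top'); s=arm.get_state(); print(s['eef_pos'],s['force'],s['width'])
print(proj(g,s['eef_pos']),proj(t,s['eef_pos']))
cv2.imwrite('pics/g5.png',np.hstack([cv2.resize(g['color'][85:185,170:270],None,fx=4,fy=4,interpolation=2),cv2.resize(t['color'][130:230,90:190],None,fx=4,fy=4,interpolation=2)]))
E
```

```text
[0.44834007 0.2999992  0.23532133] [-0.35541205 -0.78725319  0.94769256] 0.00031319660729377165
[207.48916651 114.98671881] [126.20503181 182.13881211]
```

View pics/g5.png

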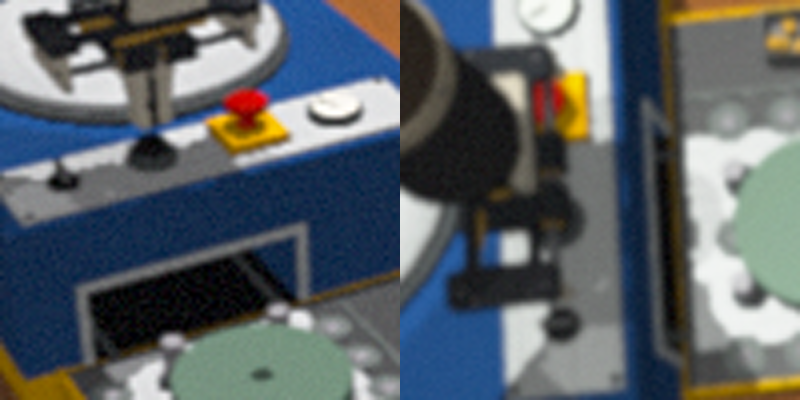

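The mould is home to within about 2.6 mm, flush on both posts, and the closed fingers are right above the start button (side crop (152,145)), well clear of the mushroom at (247,108). Pressing down.

Request:
{"op": "step_arm", "data": {"rows": [[0,-0.001,-0.006,0,0],[0,-0.001,-0.011,0,0],[0,-0.001,-0.015,0,0],[0,-0.001,-0.018,0,0],[0,-0.001,-0.02,0,0],[0,-0.001,-0.02,0,0]]}}

```text
t: 12.7
eef_pos: [0.448, 0.2987, 0.2145]
ee_rot: [3.141, -0.0, -1.433]
force: [-0.7, -0.5, 1.5]
width: 0.0006
gripper_force: 0.9
```

Request:
{"op": "step_arm", "data": {"rows": [[0,0,-0.001,0,0],[0,0,-0.002,0,0],[0,0,-0.003,0,0],[0,0,-0.003,0,0]]}}

```text
t: 13.1
eef_pos: [0.448, 0.2987, 0.2117]
ee_rot: [-3.142, -0.0, -1.433]
force: [-1.6, -1.5, 4.1]
width: 0.0006
gripper_force: 1.7
```

Request:
{"op": "step_arm", "data": {"rows": [[0,0,-0.001,0,0],[0,0,-0.002,0,0],[0,0,-0.003,0,0],[0,0,-0.003,0,0]]}}

```text
t: 13.5
eef_pos: [0.4481, 0.2988, 0.2092]
ee_rot: [-3.141, 0.0, -1.433]
force: [-4.2, -2.7, 8.7]
width: 0.0007
gripper_force: 4.4
```

Request:
{"op": "step_arm", "data": {"rows": [[0,0,-0.001,0,0],[0,0,-0.002,0,0],[0,0,-0.002,0,0]]}}

```text
t: 13.8
eef_pos: [0.4481, 0.2988, 0.209]
ee_rot: [-3.14, 0.0, -1.432]
force: [-9.5, -5.1, 21.3]
width: 0.0003
gripper_force: 10.5
```

The button hit a hard stop after about 5.5–6 mm of travel: contact at 0.2145–0.215, stop at 0.209, force well above 5 N. Retract.

Request:
{"op": "step_arm", "data": {"rows": [[0,0,0.003,0,0],[0,0,0.01,0,0],[0,0,0.03,0,0],[0,0,0.06,0,0],[0,0,0.09,0,0],[0,0,0.11,0,0],[0,0,0.11,0,0]]}}

```text
t: 14.5
eef_pos: [0.4492, 0.3, 0.3197]
ee_rot: [-3.137, 0.004, -1.433]
force: [-0.3, 0.5, -0.5]
width: 0.0007
gripper_force: 0.0
```

```bash
python3 - <<'E'
from h import *
g=grab('side'); s=arm.get_state(); print(s['eef_pos'],s['force'],s['t'])
cv2.imwrite('pics/g6.png',cv2.resize(g['color'][85:235,160:360],None,fx=4,fy=4,interpolation=2))
t=grab('top'); im=t['color']; hsv=cv2.cvtColor(im,cv2.COLOR_BGR2HSV)
m=cv2.inRange(hsv,(55,40,60),(95,255,200)); m[:140]=0;m[230:]=0;m[:,:160]=0;m[:,290:]=0
c=max(cv2.findContours(m,0,2)[0],key=cv2.contourArea); e=cv2.fitEllipse(cv2.convexHull(c)); print(e, onz(t,*e[0],.075)-[.4848,.1058,0])
E
```

```text
[0.4484825  0.29956484 0.31768048] [-0.63170614 -0.33956167 -0.24754933] 14.55
((195.2908477783203, 185.51223754882812), (41.585777282714844, 43.59537887573242), 82.66033172607422) [-0.00423627  0.00429883  0.075     ]
```

View pics/g6.png

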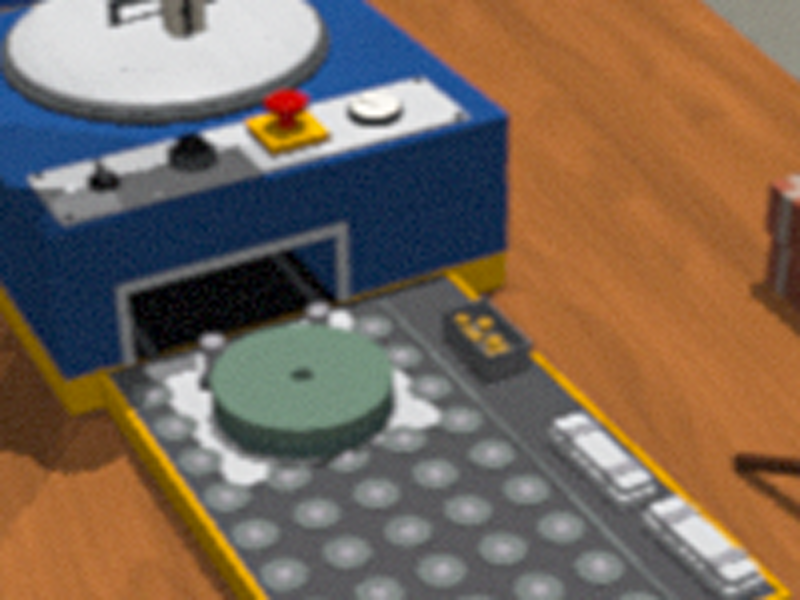

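The mould (crop (302,385)) sits flush against both posts, the stop is up, and the ingots and nut box are in place. Handing in.

```bash
python3 -c "from station import arm; print(arm.job_done())"
```

```text
the job is handed in; nothing more can be done
None
```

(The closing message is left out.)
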